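# Pin the drawbar back onto a toy wagon

## Task

Refit the drawbar of the blue toy wagon: find by feel where the hole in the drawbar's hidden tongue lines up with the holes of the wagon's two knuckles, using the yellow tab to slide the drawbar, and thread the red-headed pin down through all of them until its head sits flush on the upper knuckle. Work gently: stop sliding as soon as the pin catches and never force it, or it bends; then let go and leave the spare pins and everything else where they are.

Things in the scene. Friction and masses are not known exactly. Their poses are not given: they have to be found in the camera images.
- jig: Plywood board (130 x 560 x 12 mm) fixed to the worktop, carrying the toy wagon and its drawbar hinge; nothing on it moves but drawbar, tongue and bush. Origin: on the worktop, directly under the axis of the knuckle holes; z up, +y from the hinge towards the wagon, -y out along the drawbar.
- wagon (a point): Centre of the mouth of the blue wagon's open tub, an obstacle: tub 140 mm wide (jig x), 230 long (jig y 70 to 300), rim 128 mm above the worktop; wheels reach jig x = +-80.
- knuckle_hole (a point): Centre of the mouth of the upper knuckle's hole. Aluminium block 40 x 40 mm, underside 44 mm, top face (this point) 60 mm above the worktop; upright 10 mm through hole with a 3 mm chamfer. An aluminium cover of the same height joins it to the wagon and hides the tongue. Axes as the jig's.
- lower_hole (a point): Mouth of the lower knuckle's 11 mm hole, on the same axis, 32 mm above the worktop, hidden below the upper knuckle (block from 12 to 32 mm). In it, 2 mm below the mouth, sits a snug plastic bush that the pin must push down ahead of itself with 5 to 12 N over the last 12 mm; it stays where it is pushed.
- tongue_slot (a point): Point on the knuckle axis at the top of the drawbar's flat steel tongue (34 to 42 mm high), which slides between the knuckles and has one hidden 11.5 mm hole. A pin standing in the upper knuckle rests on the tongue (foot here) and drops 12 mm onto the bush when the hole comes under it; it then stops the drawbar. A drawbar left pressing on the pin wedges it: ease it back 1 to 2 mm.
- tab (a point): Centre of the top of the yellow grip tab on the red drawbar, 88 mm above the worktop. Tab 20 mm (jig x) x 16 mm (jig y), 42 mm tall above the red bar (46 mm high). The tongue was re-clamped: its hole lies 100 mm from the tab's centre, give or take 14 mm, unknown. So the holes line up with the tab somewhere from jig y = -114 to -86, not at a stop.
- pin: Red-headed steel hinge pin, about 35 g: shank 8 mm thick, 42 mm long, chamfered foot; on top a cylindrical red head 16 mm wide, 20 mm tall. Origin: centre of the foot, z towards the head. Starts upright in one of the rack's holes, foot 5 mm above the worktop, head from 47 to 67 mm. Fully home in the hinge: foot 18 mm above the worktop, head's underside on the upper knuckle.
- rack: Drilled wooden block, 135 (x) x 44 (y) x 30 mm, fixed; three 10.5 mm holes, 25 mm deep, in a row along its x at -45, 0 and 45 mm. Origin: centre of its underside.
- spare_a: Spare pin with a black head, shank only 30 mm (too short), standing in the rack; same head size, origin at the foot. Not to be used.
- spare_b: Spare pin with a blue head, shank only 30 mm (too short), standing in the rack; same head size, origin at the foot. Not to be used.
- pliers: Bystander: pliers with yellow handles, 175 mm long, lying on the worktop; origin under the pivot.
- screwdriver: Bystander: blue-handled screwdriver lying on the worktop.
- spare_wheel: Bystander: black spare wheel with a silver hub, 64 mm across, 14 mm high, lying flat.
- jar: Bystander: closed amber jar with a yellow lid, 66 mm across, 85 mm high.
- cap: Bystander: yellow domed plastic cover, 68 mm across, 32 mm high.
- drawbar: Red drawbar, 24 mm wide, top 43 mm (46 beside the tab), reaching 63 mm outward (-y) of its origin, which is at worktop height under the tab's centre; axes as the jig's. Slides only along jig y with about 4 N of friction and stays where left; stops at jig y = -142 and -78. It starts at -138 to -130: push in (+y). Guide rails beside it: 34 mm high, inner faces 17 mm off its centre line.

How it is judged:
By the outcome, as a careful person would: the job done as asked, in the order asked, and still so for the second after the job is handed in, with the robot touching nothing.
It also fails if it takes over 72 s, if anything falls off the work surface, if the arm or the gripper's body presses on something with over 40 N, if the wrist force passes 120 N, or if a joint passes its speed limit or range.

## Robot

A 6-joint arm with a two-finger parallel gripper is mounted at the origin on the work surface. World frame = base frame: x ahead of the robot, y to its left, z up, the work surface at z = 0. Lengths are in mm, angles in degrees, forces in N, time in s.
With the tool pointing down it reaches from about 400 to 825 mm from the base axis. Payload 7 kg.
Tool frame: the origin (TCP) lies at the centre of the arm's flange, where the gripper is bolted on; the fingertips stand 178 mm ahead of it and the grasp point (between the pads) lies 159 mm ahead of it (grip_depth is the distance from the TCP to the grasp point, in mm); z points along the fingers, x is the direction in which the jaws open and shut, and the axes are right-handed (so a half turn about z gives the same grasp; the last joint's range is limited). The gripper opens to 88 mm and grips with 3 to 60 N. Pads are 19 mm wide; open, the fingers measure 130 mm over their backs; the gripper's body (78 mm by 193 mm) begins 47 mm behind the grasp point.
Start: joints at [81.996, 20.546, 0.682, 0, -70.136, -16.507], TCP at [280.043, 614.143, 404.661] pointing down, gripper open.
Joint ranges: [-176.03, 176.03], [-82.01, 121.73], [-58.28, 71.71], [-173.87, 95.51], [-174.79, -0.11], [-173.66, 173.66]. Speed limits (degrees/s): [136.94, 136.94, 172.46, 180, 180, 180].

## Interface

Orientations are given as [roll, pitch, yaw] about the fixed x, y, z axes, in that order (R = Rz(yaw) Ry(pitch) Rx(roll)).
In Python, from station import * gives the robot as it stands.
- The arm moves only by the tool step_arm, never from a script. Its arguments are lists of equal length, an entry for each row: "xyz": the shift along the tool's x, y, z in m, a list of three; "rot": the turn, a rotation vector about the tool's x, y, z in rad, a list of three. A call has 1 to 12 rows; each row is the pose to reach, as a shift and turn from the pose commanded when the call began, along the tool's axes at that moment; what a row does not reach only later rows make up. A row lasts 1/10 s, in which the tool goes at most 50 mm and 8.59 degrees, less where a joint would pass 70% of its speed; a pose out of reach is approached as far as the arm can. A call with a gripper value outside its range is refused whole. "hand" is the finger opening in m, from 0 to 0.0876, set as the call begins (left out, the last holds). The fingers move at their own pace and stop on an object; the grip force is fixed at half the most. Time passes only in rows, so rows that repeat a pose let the fingers close. It gives the time, the measured TCP pose, the force and the opening at its end, in the units of the state.
- sense(): the state, without advancing time (a new reading comes with each control period).
- get_image(name): name is "scene" or "side" or "wrist"; returns (picture, depth): 420x560x3 uint8, red, green, blue; 420x560 float32, mm along the optical axis (not along the pixel's ray), 0 where there is no reading.
- camera_model(name): a dict with "K" (3x3 intrinsics, pixels), "R" (3x3) and "t" (3): a world point X has camera coordinates R X + t. Camera axes: x right, y down, z forward; pixel columns grow to the right and rows downward; lengths in mm; the calibration is good to about 2 mm. A picture is of the moment at which its call begins: read the wrist's pose just before it. camera_model takes no time and is no camera call; for the wrist camera it gives the pose at the moment of the call.
- finish_job(): hands the job in, once; it reports no verdict.
The state is a dict: "time_s": time; "joint_positions": joint angles; "dq": joint speeds; "tau": joint torques, N m; "tool_pos": TCP position; "eef_rot": TCP orientation; "force": force on the tool from outside, world axes, zero at the start; "torque": the same for the moment, N m; "finger_gap": finger opening in mm.
Only numpy, scipy, OpenCV 4.12 (cv2) and the standard library are available. Lean on these libraries where they do the work, as an engineer would, in place of code of your own. Each camera call takes 0.05 s, during which the arm holds its last target. There are 200 camera calls.

## Working session

There is one attempt and no reset: what is moved stays moved. The work goes in short steps, Python scripts to look and compute and a tool call to move; the robot and the scene stay as the last step left them, time stands still between calls to the robot, and variables do not carry over. Pictures are saved under pics/ and viewed, about 8 in all and at most 12, crops included, and the job is handed in when it is done.

Besides the shell and the picture viewer there is one more tool, called after "Emit:" by a JSON object that holds its "api" and its "payload". step_arm: Moves the arm, as the interface text tells. Its arguments: {"type":"object","properties":{"xyz":{"type":"array","items":{"type":"array","items":{"type":"number"}}},"rot":{"type":"array","items":{"type":"array","items":{"type":"number"}}},"hand":{"type":"number"}},"required":["xyz","rot"]}

```bash
mkdir -p pics; ls; cat > h.py <<'E'
from station import *
import numpy as np, cv2
def save(im,n): cv2.imwrite('pics/'+n,cv2.cvtColor(im,cv2.COLOR_RGB2BGR))
def cast(cm,u,v,z):
    K,R,t=[np.array(cm[k],float) for k in 'KRt']
    d=R.T@np.linalg.inv(K)@np.array([u,v,1.]); c=-R.T@t
    return c+d*(z-c[2])/d[2]
def deproj(cm,u,v,dep):
    K,R,t=[np.array(cm[k],float) for k in 'KRt']
    return R.T@(np.linalg.inv(K)@np.array([u,v,1.])*dep-t)
E
python3 - <<'E'
from h import *
ims=[get_image(n)[0] for n in ("scene","side","wrist")]
save(ims[0],'a.png');save(ims[1],'b.png');save(ims[2],'c.png')
s=sense();print(s)
E
```

```text
pics
{'time_s': 0.15, 'joint_positions': array([ 8.19950564e+01,  2.05807569e+01,  6.44337806e-01, -1.70132400e-02,
       -7.01338194e+01, -1.65061968e+01]), 'dq': array([ 0.05363918, -0.13883828,  0.11877595,  0.11110514,  0.04175661,
       -0.11346433]), 'tau': array([-1.51862885e-03, -5.83276320e+01,  2.93290955e+01,  7.00120166e+00,
        8.81320186e-03, -1.12306404e-04]), 'tool_pos': array([279.9804681 , 614.02480495, 403.9330818 ]), 'eef_rot': array([-1.79995378e+02, -7.18888297e-02, -1.14516935e+02]), 'force': array([0.3946417 , 1.07342806, 0.32409843]), 'torque': array([-0.04056476, -0.04389795,  0.01760473]), 'finger_gap': 87.48954881436055}
```

View pics/a.png

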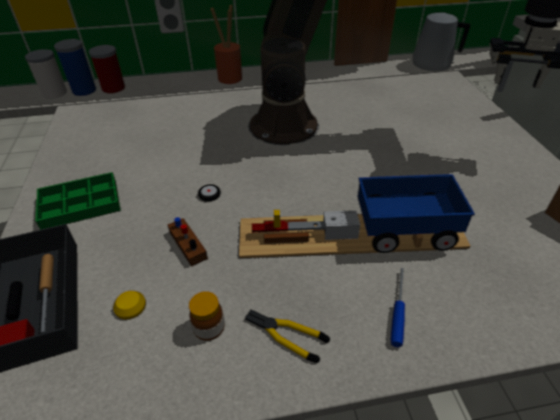

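View pics/b.png

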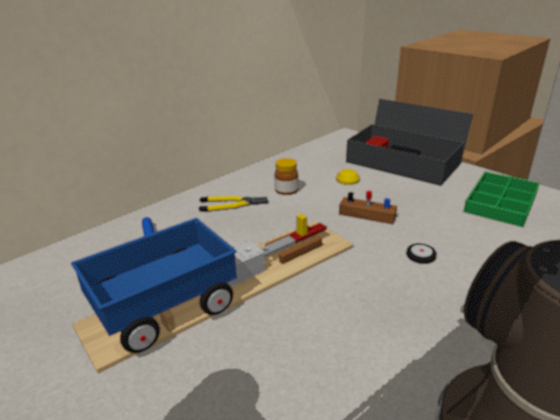

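View pics/c.png

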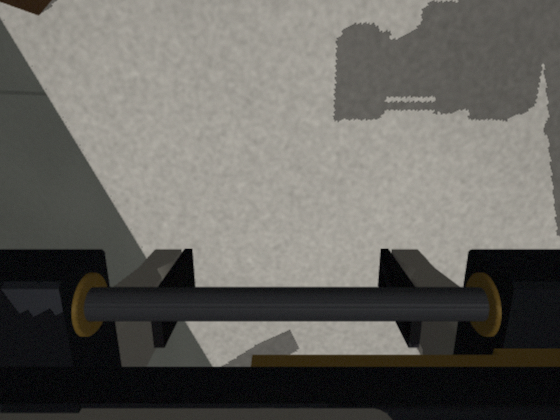

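The scene picture shows the rack at (187,242), with the heads in the order blue, red, black and red in the middle at (184,229). The tab is at (277,217), the knuckle at (335,218), and the wagon lies to the right. The side view shows the red head at (369,195), the tab at (301,225) and the knuckle near (247,258). The wrist camera sees only bare worktop.

```bash
cat > m.py <<'E'
from h import *
V={}
for n,box in (("scene",dict(red=(172,215,196,240),tab=(265,205,290,228),rack=(160,210,215,270),kn=(318,200,365,245))),("side",dict(red=(360,185,378,203),tab=(290,208,312,240),rack=(330,185,400,225),kn=(225,235,275,280)))):
    im,d=get_image(n);cm=camera_model(n);V[n]=(im,d,cm)
    hsv=cv2.cvtColor(im,cv2.COLOR_RGB2HSV).astype(int);H,S,Vv=hsv[...,0],hsv[...,1],hsv[...,2]
    ms=dict(red=((H<6)|(H>174))&(S>170)&(Vv>60),tab=(H>20)&(H<32)&(S>150)&(Vv>80),rack=(H>5)&(H<20)&(S>90),kn=(S<45)&(Vv>90))
    for k,b in box.items():
        m=np.zeros(H.shape,bool);m[b[1]:b[3],b[0]:b[2]]=ms[k][b[1]:b[3],b[0]:b[2]]
        vs,us=np.nonzero(m); P=np.array([deproj(cm,u,v,d[v,u]) for u,v in zip(us,vs) if d[v,u]>0])
        print(n,k,len(us),'px',us.mean().round(1),vs.mean().round(1),'med',np.median(P,0).round(1),'min',np.percentile(P,3,0).round(),'max',np.percentile(P,97,0).round())
        if k!='red':
            top=P[P[:,2]>np.percentile(P[:,2],97)-6]; r=cv2.minAreaRect(top[:,:2].astype(np.float32)); print('   top z',np.median(top[:,2]).round(1),'rect',np.round(r[0],1),np.round(r[1],1),round(r[2],1))
a=V['scene'][0][170:275,150:380];save(cv2.resize(a,None,fx=3.4,fy=3.4,interpolation=cv2.INTER_CUBIC),'d.png')
E
python3 m.py
```

```text
scene red 29 px 183.4 226.2 med [ 511.2 -331.5   67.8] min [ 504. -337.   64.] max [ 517. -325.   71.]
scene tab 35 px 276.4 212.6 med [ 528.8 -111.1   88.1] min [ 517. -117.   85.] max [ 537. -105.   91.]
   top z 88.3 rect [ 527.  -110.6] [11.9 21.5] 80.8
scene rack 764 px 188.0 243.6 med [ 538.5 -325.7   30.5] min [ 459. -367.    9.] max [ 578. -292.   53.]
   top z 54.9 rect [ 534.2 -322.3] [52.9 16.3] 22.8
scene kn 769 px 336.3 210.3 med [451.2  46.3   2.4] min [412.   8.  -1.] max [566. 122.  63.]
   top z 60.8 rect [546.3  41.5] [79.1 52.4] 79.3
side red 27 px 368.4 194.9 med [ 507.9 -326.7   60.9] min [ 504. -332.   52.] max [ 511. -324.   70.]
side tab 182 px 301.3 224.3 med [ 520.3 -105.9   70.1] min [ 514. -114.   49.] max [ 534. -103.   91.]
   top z 89.2 rect [ 523.1 -108.3] [11.3 16. ] 78.2
side rack 905 px 367.4 210.3 med [ 501.5 -319.9   26.9] min [ 445. -354.    5.] max [ 562. -291.   34.]
   top z 31.9 rect [ 507.7 -328.9] [133.2  43.3] 23.3
side kn 1408 px 249.4 253.3 med [530.9  20.1  42.6] min [515. -89.   1.] max [674.  70.  64.]
   top z 61.8 rect [530.3  55. ] [ 61.1 123.6] 20.3
```

View pics/d.png

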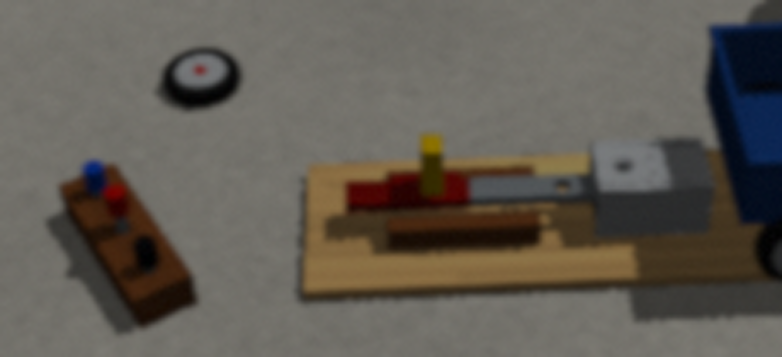

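The crop shows the rack with blue, red, black heads. The upper knuckle hole is at crop (624,165), full-image pixel (333.5,218.5). The tongue's hole still shows outside the knuckle at crop (562,185), full-image pixel (315.3,224.4), which gives an early hint of its offset from the tab.

```bash
python3 - <<'E'
from h import *
cm=camera_model('scene')
k=cast(cm,333.5,218.5,60);h=cast(cm,315.3,224.4,42);print('kn',k,'tongue hole',h)
tab=np.array([526,-110.]);v=k[:2]-tab;print('dir yaw',np.degrees(np.arctan2(v[1],v[0]))-90,np.linalg.norm(v),'hole-tab',np.linalg.norm(h[:2]-tab))
s=sense();w=camera_model('wrist')
from scipy.spatial.transform import Rotation as Ro
Rt=Ro.from_euler('xyz',s['eef_rot'],degrees=True).as_matrix()
R=np.array(w['R']);c=-R.T@w['t']
print('cam pos in tool',Rt.T@(c-s['tool_pos']),'axes in tool\n',(Rt.T@R.T).round(2),w['K'])
E
```

```text
kn [544.17197108  26.18996437  60.        ] tongue hole [538.04351153 -16.90004421  42.        ]
dir yaw -7.60014472326985 137.39696841024679 hole-tab 93.87570472617348
cam pos in tool [-7.32944976e-02 -7.49019237e+01  1.92793966e+01] axes in tool
 [[ 1.   -0.    0.  ]
 [ 0.    0.96  0.28]
 [-0.   -0.28  0.96]] [[364.37004994   0.         286.03523493]
 [  0.         364.37004994 208.07496756]
 [  0.           0.           1.        ]]
```

```bash
cat >> h.py <<'E'
from scipy.spatial.transform import Rotation as Ro
def go(x,y,z,yaw):
    s=sense();A=Ro.from_euler('xyz',s['eef_rot'],degrees=True);B=Ro.from_euler('xyz',[180,0,yaw],degrees=True)
    d=A.inv().apply(np.array([x,y,z])-s['tool_pos'])/1000
    print('t',s['time_s'],'shift',d.round(4),'rot',(A.inv()*B).as_rotvec().round(4),'F',s['force'].round(1),'gap',round(s['finger_gap'],1))
E
python3 -c "
from h import *
go(535,-15,404,173)"
```

```text
t 0.25 shift [ 0.4666 -0.493   0.0006] rot [-5.0000e-04 -6.0000e-04  1.2651e+00] F [0.3 0.4 0.2] gap 87.6
```

Emit:
{"api": "step_arm", "payload": {"xyz": [[0.4666, -0.493, 0], [0.4666, -0.493, 0], [0.4666, -0.493, 0], [0.4666, -0.493, 0], [0.4666, -0.493, 0], [0.4666, -0.493, 0], [0.4666, -0.493, 0], [0.4666, -0.493, 0], [0.4666, -0.493, 0], [0.4666, -0.493, 0], [0.4666, -0.493, 0], [0.4666, -0.493, 0]], "rot": [[0, 0, 1.265], [0, 0, 1.265], [0, 0, 1.265], [0, 0, 1.265], [0, 0, 1.265], [0, 0, 1.265], [0, 0, 1.265], [0, 0, 1.265], [0, 0, 1.265], [0, 0, 1.265], [0, 0, 1.265], [0, 0, 1.265]]}}

```text
time_s: 1.45
tool_pos: [505.7, 56.1, 405.1]
eef_rot: [180.0, 0.0, 173.0]
force: [1.5, 0.6, 0.5]
finger_gap: 87.8
```

```bash
python3 -c "
from h import *
go(535,-15,404,173)"
```

```text
t 1.45 shift [-0.0377 -0.067   0.0011] rot [0.0006 0.0008 0.0005] F [1.5 0.6 0.5] gap 87.8
```

Emit:
{"api": "step_arm", "payload": {"xyz": [[-0.035, -0.06, 0], [-0.035, -0.06, 0], [-0.035, -0.06, 0], [-0.035, -0.06, 0], [-0.035, -0.06, 0]], "rot": [[0, 0, 0], [0, 0, 0], [0, 0, 0], [0, 0, 0], [0, 0, 0]]}}

```text
time_s: 1.95
tool_pos: [532.6, -5.2, 404.7]
eef_rot: [180.0, -0.0, 173.0]
force: [0.4, -0.7, -0.0]
finger_gap: 87.8
```

```bash
python3 - <<'E'
from h import *
s=sense();cm=camera_model('wrist');im,d=get_image('wrist');save(im,'e.png');np.savez('e.npz',im=im,d=d,**{k:np.array(cm[k]) for k in 'KRt'});print(s['tool_pos'],s['eef_rot'],s['dq'].round(2))
E
```

```text
[532.6065074   -5.17896918 404.69141088] [ 1.79989442e+02 -5.54234114e-04  1.73038741e+02] [ 0.74 -0.19 -0.11 -0.08 -0.05  0.08]
```

View pics/e.png

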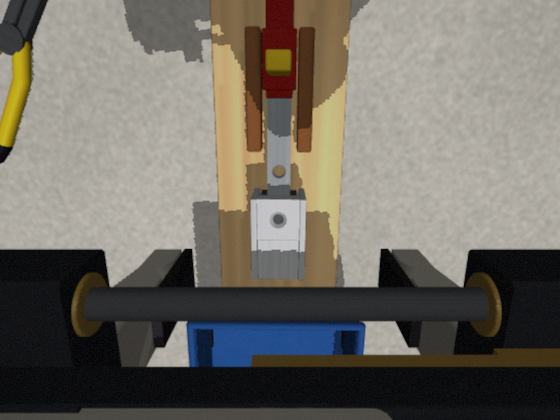

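The wrist view shows the knuckle hole at (278.5,219.5), the tongue hole at (279,171) and the tab top at (278.5,62).

```bash
cat > f.py <<'E'
from h import *
def feats(im,d,cm,boxk,boxh,boxt):
    g=cv2.cvtColor(im,cv2.COLOR_RGB2GRAY).astype(float)
    hsv=cv2.cvtColor(im,cv2.COLOR_RGB2HSV);o={}
    for n,b,thr in (('kn',boxk,None),('hole',boxh,None),('tab',boxt,None)):
        x0,y0,x1,y1=b
        if n=='tab': m=(hsv[y0:y1,x0:x1,0]>20)&(hsv[y0:y1,x0:x1,0]<33)&(hsv[y0:y1,x0:x1,1]>150)&(hsv[y0:y1,x0:x1,2]>hsv[y0:y1,x0:x1,2].max()*.75)
        elif n=='hole': m=hsv[y0:y1,x0:x1,1]>60
        else: m=g[y0:y1,x0:x1]<np.median(g[y0:y1,x0:x1])*.8
        vs,us=np.nonzero(m);o[n]=(us.mean()+x0,vs.mean()+y0,len(us))
        z=dict(kn=60,hole=42,tab=88)[n]
        print(n,np.round(o[n],1),'cast',cast(cm,*o[n][:2],z).round(1))
    return o
E
python3 - <<'E'
from f import *
q=np.load('e.npz');feats(q['im'],q['d'],q,(266,207,291,232),(272,164,287,178),(262,45,296,80))
go(520,-80,404,173)
E
```

```text
kn [278.4 220.  176. ] cast [543.5  24.3  60. ]
hole [278.5 170.5  95. ] cast [538.2 -19.   42. ]
tab [277.8  59.3 499. ] cast [ 526.  -111.9   88. ]
t 2.0 shift [ 0.0035 -0.0761  0.0008] rot [0.0002 0.0002 0.0014] F [-0.   0.6 -0.2] gap 87.8
```

Emit:
{"api": "step_arm", "payload": {"xyz": [[0.0, -0.045, 0], [0.0, -0.075, 0], [0.0, -0.075, 0], [0.0, -0.075, 0], [0.0, -0.075, 0]], "rot": [[0, 0, 0], [0, 0, 0], [0, 0, 0], [0, 0, 0], [0, 0, 0]]}}

```text
time_s: 2.5
tool_pos: [523.8, -79.2, 404.8]
eef_rot: [180.0, 0.0, 173.1]
force: [0.0, -0.3, 0.3]
finger_gap: 87.2
```

```bash
python3 - <<'E'
from f import *
q=np.load('e.npz')
s=sense();cm=camera_model('wrist');im,d=get_image('wrist')
P=dict(kn=[543.5,24.3,60],hole=[538.2,-19,42],tab=[526,-111.9,88])
K,R,t=[np.array(cm[k]) for k in 'KRt']
B=[]
pr={}
for n,r in (('kn',12),('hole',7),('tab',18)):
    p=K@(R@np.array(P[n])+t);u,v=p[:2]/p[2];pr[n]=(u,v);B.append(tuple(int(round(a)) for a in (u-r,v-r,u+r,v+r)))
o1=feats(q['im'],q['d'],q,(266,207,291,232),(272,164,287,178),(262,45,296,80))
print(pr);o2=feats(im,d,cm,*B)
for n in o1:
    M=[np.array(c['K'])@np.c_[np.array(c['R']),np.array(c['t'])] for c in (q,cm)]
    X=cv2.triangulatePoints(M[0],M[1],np.array(o1[n][:2]).reshape(2,1),np.array(o2[n][:2]).reshape(2,1));print(n,'tri',(X[:3]/X[3]).ravel().round(1))
go(509,-329,404,113)
E
```

```text
kn [278.4 220.  176. ] cast [543.5  24.3  60. ]
hole [278.5 170.5  95. ] cast [538.2 -19.   42. ]
tab [277.8  59.3 499. ] cast [ 526.  -111.9   88. ]
{'kn': (np.float64(279.28309514695655), np.float64(291.1772876650402)), 'hole': (np.float64(279.39054154577843), np.float64(243.5333160964031)), 'tab': (np.float64(278.86653709275464), np.float64(157.2524925291618))}
kn [278.6 290.  120. ] cast [544.  23.  60.]
hole [279.3 242.8  63. ] cast [538.2 -19.8  42. ]
tab [278.9 157.3 411. ] cast [ 526.  -111.8   88. ]
kn tri [544.2  26.1  54.3]
hole tri [538.4 -18.4  38.4]
tab tri [ 526.  -111.9   88.2]
t 2.55 shift [-0.0153 -0.2498  0.0007] rot [3.0000e-04 1.0000e-04 1.0488e+00] F [0.2 0.7 0.4] gap 87.5
```

Emit:
{"api": "step_arm", "payload": {"xyz": [[-0.015, -0.25, 0], [-0.015, -0.25, 0], [-0.015, -0.25, 0], [-0.015, -0.25, 0], [-0.015, -0.25, 0], [-0.015, -0.25, 0], [-0.015, -0.25, 0], [-0.015, -0.25, 0], [-0.015, -0.25, 0], [-0.015, -0.25, 0], [-0.015, -0.25, 0], [-0.015, -0.25, 0]], "rot": [[0, 0, 1.05], [0, 0, 1.05], [0, 0, 1.05], [0, 0, 1.05], [0, 0, 1.05], [0, 0, 1.05], [0, 0, 1.05], [0, 0, 1.05], [0, 0, 1.05], [0, 0, 1.05], [0, 0, 1.05], [0, 0, 1.05]]}}

```text
time_s: 3.75
tool_pos: [508.4, -329.7, 404.8]
eef_rot: [180.0, 0.0, 113.0]
force: [-0.5, -0.5, -0.5]
finger_gap: 87.5
```

```bash
cat > red.py <<'E'
from h import *
import sys
s=sense();cm=camera_model('wrist');im,d=get_image('wrist');save(im,sys.argv[1]+'.png');np.savez(sys.argv[1]+'.npz',im=im,d=d,**{k:np.array(cm[k]) for k in 'KRt'})
hsv=cv2.cvtColor(im,cv2.COLOR_RGB2HSV);H,S,Vv=[hsv[...,i].astype(int) for i in range(3)]
m=(((H<6)|(H>174))&(S>170)&(Vv>60)).astype(np.uint8)
n,l,st,c=cv2.connectedComponentsWithStats(m)
for i in range(1,n):
    if st[i,4]>60:
        vs,us=np.nonzero(l==i);zz=d[vs,us];top=zz<np.percentile(zz,10)+4
        u,v=us[top].mean(),vs[top].mean();P=deproj(cm,u,v,np.median(zz[top]))
        print(st[i],'top px',u.round(1),v.round(1),'depth pt',P.round(1),'cast67',cast(cm,u,v,67).round(1))
print(s['tool_pos'],s['eef_rot'].round(2))
E
python3 red.py f
```

```text
[419  18   9  11  77] top px 422.9 23.4 depth pt [ 325.6 -270.3   15.8] cast67 [ 341.4 -282.6   67. ]
[274 180  17  20 276] top px 282.6 190.8 depth pt [ 510.4 -332.4   67.6] cast67 [ 510.6 -332.4   67. ]
[423 242  45  45 990] top px 445.0 258.3 depth pt [ 516.3 -151.5   44.4] cast67 [ 511.2 -165.3   67. ]
[ 508.38431859 -329.7173914   404.79949217] [1.7999e+02 1.0000e-02 1.1296e+02]
```

View pics/f.png

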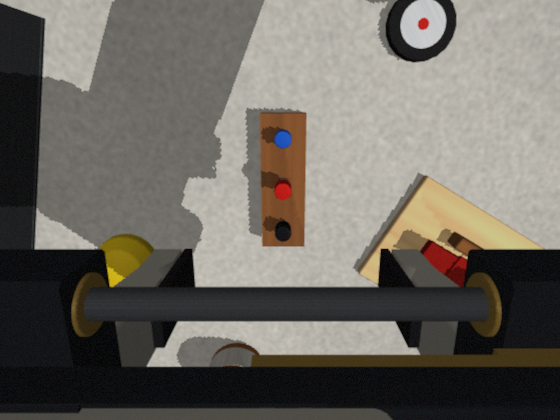

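The red head is at (282.6,190.8), with its top at (510.5, -332.4, 67.6). The rack's long axis stands square to the jaws, and the cap and jar are clear of them.

Emit:
{"api": "step_arm", "payload": {"xyz": [[0.002, 0.003, 0.04], [0.002, 0.003, 0.085], [0.002, 0.003, 0.105], [0.002, 0.003, 0.105], [0.002, 0.003, 0.105]], "rot": [[0, 0, 0], [0, 0, 0], [0, 0, 0], [0, 0, 0], [0, 0, 0]], "hand": 0.05}}

```text
time_s: 4.3
tool_pos: [510.6, -327.3, 300.3]
eef_rot: [-180.0, 0.0, 112.9]
force: [1.2, -0.5, 1.1]
finger_gap: 53.3
```

```bash
python3 red.py g; python3 -c "
from h import *
go(510.5,-332.4,230,113)"
```

```text
[267 207  24  31 611] top px 278.9 224.5 depth pt [ 510.1 -332.6   67.4] cast67 [ 510.3 -332.6   67. ]
[ 510.64233079 -327.32001629  300.32740633] [-1.7999e+02  3.0000e-02  1.1289e+02]
t 4.35 shift [-0.0043 -0.0024  0.0713] rot [ 0.0013  0.0017 -0.0018] F [0.8 0.5 0.7] gap 51.5
```

Emit:
{"api": "step_arm", "payload": {"xyz": [[-0.0043, -0.0024, 0.01], [-0.0043, -0.0024, 0.035], [-0.0043, -0.0024, 0.055], [-0.0043, -0.0024, 0.065], [-0.0043, -0.0024, 0.0715], [-0.0043, -0.0024, 0.0715], [-0.0043, -0.0024, 0.0715]], "rot": [[0, 0, 0], [0, 0, 0], [0, 0, 0], [0, 0, 0], [0, 0, 0], [0, 0, 0], [0, 0, 0]]}}

```text
time_s: 5.05
tool_pos: [510.1, -332.2, 229.0]
eef_rot: [180.0, 0.1, 112.9]
force: [-0.1, -0.3, 0.1]
finger_gap: 50.3
```

Emit:
{"api": "step_arm", "payload": {"xyz": [[0, 0, 0], [0, 0, 0], [0, 0, 0], [0, 0, 0], [0, 0, 0], [0, 0, 0], [0, 0, 0], [0, 0, 0]], "rot": [[0, 0, 0], [0, 0, 0], [0, 0, 0], [0, 0, 0], [0, 0, 0], [0, 0, 0], [0, 0, 0], [0, 0, 0]], "hand": 0.01}}

```text
time_s: 5.85
tool_pos: [509.7, -332.0, 228.2]
eef_rot: [180.0, 0.0, 112.9]
force: [-0.1, -0.4, 1.0]
finger_gap: 15.3
```

```bash
python3 -c "
from h import *
print(sense()['tool_pos'])
go(510.5,-332.4,230,113)"
```

```text
[ 509.68778867 -332.02221196  228.23870394]
t 5.85 shift [-0.0007  0.0006 -0.0018] rot [ 0.0001  0.0001 -0.0026] F [-0.1 -0.4  1. ] gap 15.3
```

Emit:
{"api": "step_arm", "payload": {"xyz": [[0, 0, -0.02], [0, 0, -0.05], [0, 0, -0.085], [0, 0, -0.112], [0, 0, -0.112], [0, 0, -0.112]], "rot": [[0, 0, 0], [0, 0, 0], [0, 0, 0], [0, 0, 0], [0, 0, 0], [0, 0, 0]]}}

```text
time_s: 6.45
tool_pos: [509.5, -331.9, 340.5]
eef_rot: [179.9, 0.0, 112.8]
force: [-0.4, 0.1, -1.2]
finger_gap: 15.4
```

```bash
python3 -c "
from h import *
print(sense()['tool_pos'])
go(543.7,24,340,172.7)"
```

```text
[ 509.52245568 -331.91265365  340.5252731 ]
t 6.45 shift [0.3147 0.1696 0.0006] rot [ 8.0000e-04  1.0000e-03 -1.0448e+00] F [-0.4  0.1 -1.2] gap 15.4
```

Emit:
{"api": "step_arm", "payload": {"xyz": [[0.3147, 0.1696, 0], [0.3147, 0.1696, 0], [0.3147, 0.1696, 0], [0.3147, 0.1696, 0], [0.3147, 0.1696, 0], [0.3147, 0.1696, 0], [0.3147, 0.1696, 0], [0.3147, 0.1696, 0], [0.3147, 0.1696, 0], [0.3147, 0.1696, 0], [0.3147, 0.1696, 0], [0.3147, 0.1696, 0]], "rot": [[0, 0, -1.045], [0, 0, -1.045], [0, 0, -1.045], [0, 0, -1.045], [0, 0, -1.045], [0, 0, -1.045], [0, 0, -1.045], [0, 0, -1.045], [0, 0, -1.045], [0, 0, -1.045], [0, 0, -1.045], [0, 0, -1.045]]}}

```text
time_s: 7.65
tool_pos: [543.6, 22.6, 339.9]
eef_rot: [-180.0, -0.0, 172.6]
force: [0.4, -0.3, 0.7]
finger_gap: 15.0
```

```bash
python3 -c "
from h import *
im,d=get_image('wrist');save(im,'h.png');print(sense()['tool_pos'])
a=get_image('side')[0];save(cv2.resize(a[150:300,200:360],None,fx=4,fy=4,interpolation=cv2.INTER_CUBIC),'i.png')
go(543.7,24,290,172.7)"
```

```text
[543.63710433  22.69629186 340.02569869]
t 7.75 shift [0.0001 0.0011 0.0501] rot [ 0.     -0.     -0.0014] F [ 0.7 -0.1 -0.6] gap 14.6
```

View pics/h.png

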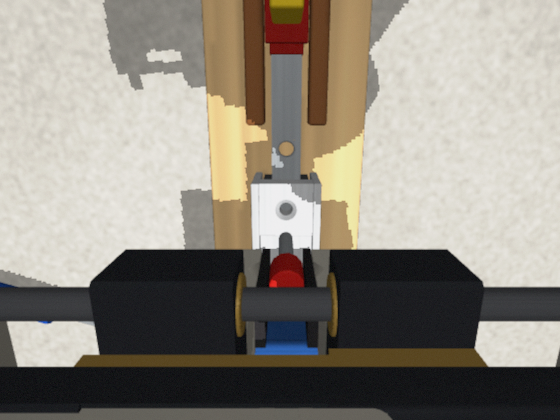

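The pin hangs between the jaws, with its foot at about (287,237) in line with the knuckle hole at (286.5,209.5). I'll refine the hole position from this view and the earlier one.

```bash
python3 - <<'E'
from h import *
cm=camera_model('wrist');im=cv2.imread('pics/h.png');g=cv2.cvtColor(im,cv2.COLOR_BGR2GRAY)
q=np.load('e.npz');ge=cv2.cvtColor(q['im'],cv2.COLOR_RGB2GRAY)
def cen(g,x0,y0,x1,y1,th):
    m=(g[y0:y1,x0:x1]<th).astype(np.uint8);n,l,st,c=cv2.connectedComponentsWithStats(m)
    i=1+np.argmax(st[1:,4]);return c[i]+[x0,y0],st[i]
for th in (60,75,90,105):
    a,sa=cen(g,274,198,299,222,th);b,sb=cen(ge,266,207,291,232,th)
    X=cv2.triangulatePoints(*[np.array(c['K'])@np.c_[np.array(c['R']),np.array(c['t'])] for c in (q,cm)],b.reshape(2,1),a.reshape(2,1))
    print(th,a,sa[2:],cast(cm,*a,60).round(1),b,sb[2:],cast(q,*b,60).round(1),'tri',(X[:3]/X[3]).ravel().round(1))
K,R,t=[np.array(cm[k]) for k in 'KRt'];s=sense()
for z in (117,):
    p=K@(R@np.array([*s['tool_pos'][:2],z])+t);print('expected foot px',p[:2]/p[2])
save(im[180:300,230:345,::-1].repeat(4,0).repeat(4,1),'h2.png')
E
```

```text
Traceback (most recent call last):
ValueError: attempt to get argmax of an empty sequence
```

```bash
python3 - <<'E'
from h import *
cm=camera_model('wrist');im=cv2.imread('pics/h.png');g=cv2.cvtColor(im,cv2.COLOR_BGR2GRAY)
q=np.load('e.npz');ge=cv2.cvtColor(q['im'],cv2.COLOR_RGB2GRAY)
def cen(g,x0,y0,x1,y1,f):
    p=g[y0:y1,x0:x1].astype(float);m=(p<p.min()+f*(np.median(p)-p.min())).astype(np.uint8);n,l,st,c=cv2.connectedComponentsWithStats(m)
    i=1+np.argmax(st[1:,4]);return c[i]+[x0,y0],st[i]
for f in (.3,.5,.7,.85):
    a,sa=cen(g,274,198,299,222,f);b,sb=cen(ge,266,207,291,232,f)
    X=cv2.triangulatePoints(*[np.array(c['K'])@np.c_[np.array(c['R']),np.array(c['t'])] for c in (q,cm)],b.reshape(2,1),a.reshape(2,1))
    print(f,a.round(1),sa[2:],cast(cm,*a,60).round(1),b.round(1),sb[2:],cast(q,*b,60).round(1),'tri',(X[:3]/X[3]).ravel().round(1))
K,R,t=[np.array(cm[k]) for k in 'KRt'];s=sense()
p=K@(R@np.array([*s['tool_pos'][:2],117])+t);print('expected foot px',p[:2]/p[2])
E
```

```text
0.3 [285.7 208.6] [ 13  12 115] [544.2  23.5  60. ] [278.  218.9] [11  9 76] [543.9  23.3  60. ] tri [544.6  26.8  48.9]
0.5 [285.9 208.6] [ 13  13 131] [544.   23.6  60. ] [278.4 219.3] [ 12  12 107] [543.5  23.7  60. ] tri [544.1  25.8  52.9]
0.7 [286.2 209.1] [ 16  15 164] [543.8  24.   60. ] [278.3 220. ] [ 15  15 180] [543.7  24.3  60. ] tri [543.6  23.   63.7]
0.85 [287.  210.3] [ 17  18 242] [543.4  25.   60. ] [277.9 219.9] [ 17  17 226] [544.   24.1  60. ] tri [543.8  25.1  58.3]
expected foot px [286.32298945 234.01524049]
```

Emit:
{"api": "step_arm", "payload": {"xyz": [[0, 0.0014, 0.02], [0, 0.0014, 0.04], [0, 0.0014, 0.047], [0, 0.0014, 0.047], [0, 0.0014, 0.047]], "rot": [[0, 0, 0], [0, 0, 0], [0, 0, 0], [0, 0, 0], [0, 0, 0]]}}

```text
time_s: 8.25
tool_pos: [544.3, 25.1, 293.8]
eef_rot: [180.0, 0.0, 172.7]
force: [0.1, 0.0, -0.1]
finger_gap: 15.1
```

Emit:
{"api": "step_arm", "payload": {"xyz": [[0, 0, 0.003], [0, 0, 0.006], [0, 0, 0.009], [0, 0, 0.012], [0, 0, 0.015], [0, 0, 0.018], [0, 0, 0.018]], "rot": [[0, 0, 0], [0, 0, 0], [0, 0, 0], [0, 0, 0], [0, 0, 0], [0, 0, 0], [0, 0, 0]]}}

```text
time_s: 8.95
tool_pos: [543.7, 25.1, 274.6]
eef_rot: [-180.0, -0.0, 172.7]
force: [1.2, -1.6, -0.9]
finger_gap: 14.9
```

Emit:
{"api": "step_arm", "payload": {"xyz": [[0, -0.0008, 0], [0, -0.0008, 0.002], [0, -0.0008, 0.004], [0, -0.0008, 0.006], [0, -0.0008, 0.007], [0, -0.0008, 0.007]], "rot": [[0, 0, 0], [0, 0, 0], [0, 0, 0], [0, 0, 0], [0, 0, 0], [0, 0, 0]]}}

```text
time_s: 9.55
tool_pos: [543.8, 24.4, 267.9]
eef_rot: [-180.0, -0.0, 172.7]
force: [0.3, -1.7, -1.2]
finger_gap: 15.0
```

Emit:
{"api": "step_arm", "payload": {"xyz": [[0, 0, 0.0008], [0, 0, 0.0016], [0, 0, 0.0016]], "rot": [[0, 0, 0], [0, 0, 0], [0, 0, 0]]}}

```text
time_s: 9.85
tool_pos: [543.8, 24.4, 266.5]
eef_rot: [-180.0, 0.0, 172.7]
force: [0.6, -1.7, -1.3]
finger_gap: 14.9
```

Emit:
{"api": "step_arm", "payload": {"xyz": [[0, 0, 0.0008], [0, 0, 0.0014], [0, 0, 0.0014]], "rot": [[0, 0, 0], [0, 0, 0], [0, 0, 0]]}}

```text
time_s: 10.15
tool_pos: [543.9, 24.4, 265.2]
eef_rot: [-180.0, 0.0, 172.7]
force: [-0.1, -2.2, 1.5]
finger_gap: 14.8
```

Emit:
{"api": "step_arm", "payload": {"xyz": [[0, 0, 0], [0, 0, 0], [0, 0, 0], [0, 0, 0]], "rot": [[0, 0, 0], [0, 0, 0], [0, 0, 0], [0, 0, 0]], "hand": 0.045}}

```text
time_s: 10.55
tool_pos: [543.9, 24.5, 265.1]
eef_rot: [180.0, 0.0, 172.7]
force: [0.0, 0.6, 0.9]
finger_gap: 41.2
```

Emit:
{"api": "step_arm", "payload": {"xyz": [[0, 0, -0.02], [0, 0, -0.04], [0, 0, -0.07], [0, -0.07, -0.1], [0, -0.1, -0.1], [0, -0.1, -0.1]], "rot": [[0, 0, 0], [0, 0, 0], [0, 0, 0], [0, 0, 0], [0, 0, 0], [0, 0, 0]]}}

```text
time_s: 11.15
tool_pos: [530.5, -78.0, 366.9]
eef_rot: [180.0, 0.1, 172.6]
force: [-0.3, 0.5, -0.5]
finger_gap: 45.0
```

```bash
python3 - <<'E'
from h import *
s=sense();im,d=get_image('wrist');save(im,'j.png');print(s['tool_pos'])
go(526,-111.9,250,172.7)
E
```

```text
[530.50693326 -78.00666262 366.90440482]
t 11.2 shift [ 0.0003 -0.0351  0.1162] rot [ 0.0005  0.0016 -0.0027] F [-0.1 -0.4  1.1] gap 45.1
```

View pics/j.png

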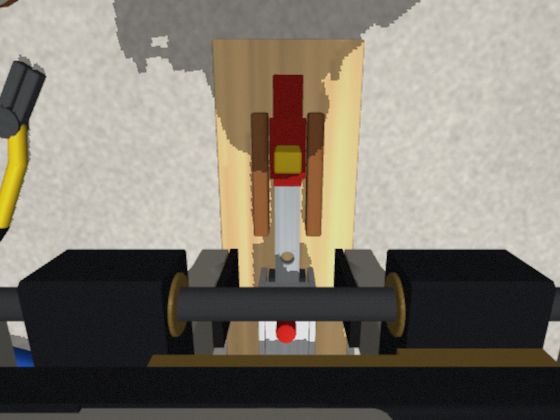

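The pin stands upright in the upper knuckle, with its red head at (286,333). The tab is at (288,160).

Emit:
{"api": "step_arm", "payload": {"xyz": [[0.0003, -0.0351, 0.02], [0.0003, -0.0351, 0.06], [0.0003, -0.0351, 0.095], [0.0003, -0.0351, 0.115], [0.0003, -0.0351, 0.126], [0.0003, -0.0351, 0.126], [0.0003, -0.0351, 0.126]], "rot": [[0, 0, 0], [0, 0, 0], [0, 0, 0], [0, 0, 0], [0, 0, 0], [0, 0, 0], [0, 0, 0]]}}

```text
time_s: 11.9
tool_pos: [527.0, -109.1, 239.8]
eef_rot: [-180.0, 0.0, 172.8]
force: [-0.1, -0.3, 0.0]
finger_gap: 45.2
```

Emit:
{"api": "step_arm", "payload": {"xyz": [[0, 0, 0], [0, 0, 0], [0, 0, 0], [0, 0, 0], [0, 0, 0], [0, 0, 0]], "rot": [[0, 0, 0], [0, 0, 0], [0, 0, 0], [0, 0, 0], [0, 0, 0], [0, 0, 0]], "hand": 0.012}}

```text
time_s: 12.5
tool_pos: [526.2, -109.5, 239.7]
eef_rot: [180.0, 0.0, 172.7]
force: [-2.7, 2.0, 5.8]
finger_gap: 19.5
```

```bash
cat > st.py <<'E'
from h import *
s=sense();p=s['tool_pos'][:2]-[543.8,24.2];a=np.radians(-7.3);y=np.array([-np.sin(a),np.cos(a)]);x=np.array([y[1],-y[0]])
print('t',s['time_s'],'jig x,y',(p@x).round(2),(p@y).round(2),'F jig',(s['force'][:2]@x).round(1),(s['force'][:2]@y).round(1),s['force'][2].round(1),'gap',s['finger_gap'].round(1),'rot',s['eef_rot'].round(2),'z',s['tool_pos'][2].round(1))
E
python3 st.py
```

```text
Traceback (most recent call last):
  File "st.py", line 3, in <module>
    print('t',s['time_s'],'jig x,y',(p@x).round(2),(p@y).round(2),'F jig',(s['force'][:2]@x).round(1),(s['force'][:2]@y).round(1),s['force'][2].round(1),'gap',s['finger_gap'].round(1),'rot',s['eef_rot'].round(2),'z',s['tool_pos'][2].round(1))
                                                                                                                                                               ^^^^^^^^^^^^^^^^^^^^^
AttributeError: 'float' object has no attribute 'round'
```

Emit:
{"api": "step_arm", "payload": {"xyz": [[0, 0.003, 0], [0, 0.007, 0], [0, 0.011, 0], [0, 0.015, 0], [0, 0.019, 0], [0, 0.023, 0], [0, 0.027, 0], [0, 0.03, 0], [0, 0.032, 0], [0, 0.032, 0]], "rot": [[0, 0, 0], [0, 0, 0], [0, 0, 0], [0, 0, 0], [0, 0, 0], [0, 0, 0], [0, 0, 0], [0, 0, 0], [0, 0, 0], [0, 0, 0]]}}

```text
time_s: 13.5
tool_pos: [530.4, -78.0, 239.7]
eef_rot: [-180.0, 0.0, 172.7]
force: [-2.4, -3.6, 6.1]
finger_gap: 19.7
```

```bash
sed -i "s/s\['finger_gap'\].round(1)/round(s['finger_gap'],1)/" st.py; cat >> st.py <<'E'
# head height from the side camera: red pixels near the axis
im,d=get_image('side');cm=camera_model('side');K,R,t=[np.array(cm[k]) for k in 'KRt']
hsv=cv2.cvtColor(im,cv2.COLOR_RGB2HSV);H,S,V=[hsv[...,i].astype(int) for i in range(3)]
q=K@(R@np.array([543.8,24.2,85])+t);u,v=(q[:2]/q[2]).astype(int)
m=((H<6)|(H>174))&(S>150)&(V>50);mm=np.zeros_like(m);mm[v-25:v+25,u-12:u+12]=m[v-25:v+25,u-12:u+12]
vs,us=np.nonzero(mm)
if len(vs):
    f=lambda z:(lambda q:q[1]/q[2])(K@(R@np.array([543.8,24.2,z])+t))
    zs=np.arange(40,130,.5);print('n',len(vs),'head v',vs.min(),vs.max(),'head centre z',zs[np.argmin([abs(f(z)-vs.mean()) for z in zs])])
E
python3 st.py
```

```text
t 13.5 jig x,y -0.27 -103.05 F jig -1.9 -3.9 6.1 gap 19.7 rot [-1.7997e+02  1.0000e-02  1.7273e+02] z 239.7
n 54 head v 229 239 head centre z 98.0
```

Emit:
{"api": "step_arm", "payload": {"xyz": [[0, 0.0008, 0], [0, 0.0016, 0], [0, 0.0024, 0], [0, 0.0032, 0], [0, 0.004, 0], [0, 0.0048, 0], [0, 0.0056, 0], [0, 0.0064, 0], [0, 0.0072, 0], [0, 0.0072, 0]], "rot": [[0, 0, 0], [0, 0, 0], [0, 0, 0], [0, 0, 0], [0, 0, 0], [0, 0, 0], [0, 0, 0], [0, 0, 0], [0, 0, 0], [0, 0, 0]]}}

```text
time_s: 14.55
tool_pos: [531.4, -71.1, 239.7]
eef_rot: [-180.0, 0.0, 172.7]
force: [-1.6, -3.4, 5.6]
finger_gap: 20.1
```

```bash
python3 st.py
```

```text
t 14.55 jig x,y -0.24 -96.06 F jig -1.2 -3.6 5.6 gap 20.1 rot [-1.7996e+02  1.0000e-02  1.7272e+02] z 239.7
n 49 head v 230 239 head centre z 97.0
```

Emit:
{"api": "step_arm", "payload": {"xyz": [[0, 0.0005, 0], [0, 0.001, 0], [0, 0.0015, 0], [0, 0.002, 0], [0, 0.002, 0]], "rot": [[0, 0, 0], [0, 0, 0], [0, 0, 0], [0, 0, 0], [0, 0, 0]]}}

```text
time_s: 15.1
tool_pos: [531.6, -69.1, 239.7]
eef_rot: [-180.0, 0.0, 172.7]
force: [-1.9, -3.0, 5.3]
finger_gap: 20.0
```

```bash
python3 st.py
```

```text
t 15.1 jig x,y -0.24 -94.11 F jig -1.5 -3.2 5.3 gap 20.0 rot [-1.7996e+02  1.0000e-02  1.7272e+02] z 239.7
n 51 head v 230 240 head centre z 96.0
```

Emit:
{"api": "step_arm", "payload": {"xyz": [[0, 0.0005, 0], [0, 0.001, 0], [0, 0.0015, 0], [0, 0.0015, 0]], "rot": [[0, 0, 0], [0, 0, 0], [0, 0, 0], [0, 0, 0]]}}

```text
time_s: 15.55
tool_pos: [531.8, -67.6, 239.7]
eef_rot: [-180.0, 0.0, 172.7]
force: [-2.0, -3.8, 6.5]
finger_gap: 19.8
```

```bash
python3 st.py
```

```text
t 15.55 jig x,y -0.24 -92.6 F jig -1.5 -4.0 6.5 gap 19.8 rot [-1.7996e+02  1.0000e-02  1.7272e+02] z 239.7
n 51 head v 236 246 head centre z 82.0
```

The pin dropped: the side camera has its head falling from about z 96 to 82, with no rise in the sliding force. I'm stopping the slide here and releasing the tab.

Emit:
{"api": "step_arm", "payload": {"xyz": [[0, 0, 0], [0, 0, 0], [0, 0, 0], [0, 0, 0]], "rot": [[0, 0, 0], [0, 0, 0], [0, 0, 0], [0, 0, 0]], "hand": 0.05}}

```text
time_s: 16.0
tool_pos: [531.8, -67.1, 239.1]
eef_rot: [180.0, -0.0, 172.7]
force: [0.6, 0.5, 0.6]
finger_gap: 46.0
```

Emit:
{"api": "step_arm", "payload": {"xyz": [[0, 0, -0.015], [0, 0, -0.04], [0, 0, -0.07], [0, 0, -0.09], [0, 0.02, -0.09], [0, 0.02, -0.09], [0, 0.02, -0.09]], "rot": [[0, 0, 0], [0, 0, 0], [0, 0, 0], [0, 0, 0], [0, 0, 0], [0, 0, 0], [0, 0, 0]]}}

```text
time_s: 16.7
tool_pos: [534.2, -47.1, 328.9]
eef_rot: [-180.0, -0.0, 172.8]
force: [-1.0, -0.1, -0.3]
finger_gap: 49.9
```

```bash
python3 st.py; python3 red.py k;  python3 -c "
from h import *
go(543.8,24.2,300,172.7)"
```

```text
t 16.7 jig x,y -0.48 -71.98 F jig -1.0 -0.2 -0.3 gap 49.9 rot [-1.8000e+02 -2.0000e-02  1.7277e+02] z 328.9
n 53 head v 236 246 head centre z 82.5
[ 265   88   42  123 3328] top px 286.0 104.3 depth pt [ 524.7 -120.8   44.1] cast67 [ 524.7 -120.9   67. ]
[275 321  22  18 337] top px 285.4 328.5 depth pt [543.9  25.6  92.4] cast67 [546.2  42.8  67. ]
[534.13659401 -47.38665188 328.74852513] [-1.7999e+02 -5.0000e-02  1.7275e+02]
t 16.8 shift [-0.0005  0.0724  0.0286] rot [-0.0003 -0.001   0.0006] F [-0.3 -0.3 -0.2] gap 50.0
```

The head top now stands at 92.4 mm, so the foot is at 30 mm, resting on the bush. I'll press with closed fingers.

Emit:
{"api": "step_arm", "payload": {"xyz": [[-0.0005, 0.04, 0], [-0.0005, 0.0715, 0], [-0.0005, 0.0715, 0.02], [-0.0005, 0.0715, 0.04], [-0.0005, 0.0715, 0.045], [-0.0005, 0.0715, 0.045], [-0.0005, 0.0715, 0.045]], "rot": [[0, 0, 0], [0, 0, 0], [0, 0, 0], [0, 0, 0], [0, 0, 0], [0, 0, 0], [0, 0, 0]], "hand": 0.0}}

```text
time_s: 17.5
tool_pos: [544.3, 23.2, 284.7]
eef_rot: [-180.0, 0.0, 172.7]
force: [-0.3, 0.4, 0.6]
finger_gap: 2.2
```

```bash
python3 st.py
```

```text
t 17.5 jig x,y 0.58 -0.91 F jig -0.4 0.3 0.6 gap 2.2 rot [-1.7999e+02  3.0000e-02  1.7271e+02] z 284.7
n 56 head v 236 246 head centre z 82.5
```

Tips are at 106.7 mm, head top at 92.4 mm.

Emit:
{"api": "step_arm", "payload": {"xyz": [[0.0005, 0.0008, 0.004], [0.0005, 0.0008, 0.008], [0.0005, 0.0008, 0.011], [0.0005, 0.0008, 0.013], [0.0005, 0.0008, 0.014], [0.0005, 0.0008, 0.015], [0.0005, 0.0008, 0.016], [0.0005, 0.0008, 0.016]], "rot": [[0, 0, 0], [0, 0, 0], [0, 0, 0], [0, 0, 0], [0, 0, 0], [0, 0, 0], [0, 0, 0], [0, 0, 0]]}}

```text
time_s: 18.35
tool_pos: [543.9, 24.4, 268.7]
eef_rot: [180.0, 0.1, 172.7]
force: [-0.1, -1.4, 4.2]
finger_gap: 0.1
```

Emit:
{"api": "step_arm", "payload": {"xyz": [[0, 0, 0.0006], [0, 0, 0.0012], [0, 0, 0.0018], [0, 0, 0.0024], [0, 0, 0.003], [0, 0, 0.003]], "rot": [[0, 0, 0], [0, 0, 0], [0, 0, 0], [0, 0, 0], [0, 0, 0], [0, 0, 0]]}}

```text
time_s: 18.95
tool_pos: [543.8, 24.2, 265.8]
eef_rot: [-180.0, 0.1, 172.7]
force: [-0.6, -1.6, 5.9]
finger_gap: 0.1
```

```bash
python3 st.py
```

```text
t 18.95 jig x,y -0.02 0.04 F jig -0.4 -1.6 5.9 gap 0.1 rot [-1.7999e+02  5.0000e-02  1.7274e+02] z 265.8
n 34 head v 240 247 head centre z 74.5
```

The bush is moving down at about 6 N, within its 5 to 12 N range. Seating should come at TCP z ≈ 258.

Emit:
{"api": "step_arm", "payload": {"xyz": [[0, 0, 0.0006], [0, 0, 0.0012], [0, 0, 0.0018], [0, 0, 0.0024], [0, 0, 0.003], [0, 0, 0.0036], [0, 0, 0.004], [0, 0, 0.004]], "rot": [[0, 0, 0], [0, 0, 0], [0, 0, 0], [0, 0, 0], [0, 0, 0], [0, 0, 0], [0, 0, 0], [0, 0, 0]]}}

```text
time_s: 19.8
tool_pos: [543.7, 24.1, 261.9]
eef_rot: [-180.0, 0.0, 172.7]
force: [-1.0, -3.5, 6.8]
finger_gap: 0.3
```

Emit:
{"api": "step_arm", "payload": {"xyz": [[0, 0, 0.0005], [0, 0, 0.001], [0, 0, 0.0015], [0, 0, 0.002], [0, 0, 0.0025], [0, 0, 0.0025]], "rot": [[0, 0, 0], [0, 0, 0], [0, 0, 0], [0, 0, 0], [0, 0, 0], [0, 0, 0]]}}

```text
time_s: 20.4
tool_pos: [543.7, 23.9, 259.4]
eef_rot: [-180.0, 0.0, 172.7]
force: [-0.3, -3.4, 7.5]
finger_gap: 0.7
```

Emit:
{"api": "step_arm", "payload": {"xyz": [[0, 0, 0.0004], [0, 0, 0.0008], [0, 0, 0.0012], [0, 0, 0.0012]], "rot": [[0, 0, 0], [0, 0, 0], [0, 0, 0], [0, 0, 0]]}}

```text
time_s: 20.8
tool_pos: [543.8, 23.8, 258.7]
eef_rot: [-179.9, 0.1, 172.8]
force: [-1.2, -4.3, 11.6]
finger_gap: 0.4
```

Emit:
{"api": "step_arm", "payload": {"xyz": [[0, 0, 0.0003], [0, 0, 0.0006], [0, 0, 0.0006]], "rot": [[0, 0, 0], [0, 0, 0], [0, 0, 0]]}}

```text
time_s: 21.1
tool_pos: [543.9, 23.8, 258.6]
eef_rot: [-179.9, 0.1, 172.8]
force: [-2.9, -3.9, 15.4]
finger_gap: 0.0
```

It has stopped at z 258.6 with the force rising, so it looks seated. I'll back off and check.

Emit:
{"api": "step_arm", "payload": {"xyz": [[0, 0, -0.005], [0, 0, -0.03], [0, 0, -0.07], [0, -0.04, -0.1], [0, -0.09, -0.1], [0, -0.12, -0.1], [0, -0.12, -0.1], [0, -0.12, -0.1]], "rot": [[0, 0, 0], [0, 0, 0], [0, 0, 0], [0, 0, 0], [0, 0, 0], [0, 0, 0], [0, 0, 0], [0, 0, 0]]}}

```text
time_s: 21.9
tool_pos: [528.1, -95.2, 356.7]
eef_rot: [180.0, -0.0, 172.6]
force: [0.1, 0.7, 0.2]
finger_gap: 0.3
```

```bash
python3 st.py; python3 red.py l; python3 - <<'E'
from h import *
q=np.load('l.npz');im,d=q['im'],q['d'];K,R,t=q['K'],q['R'],q['t']
a=np.radians(-7.3);y=np.array([-np.sin(a),np.cos(a)]);x=np.array([y[1],-y[0]])
for n,jx,jy in (('knuckle',14,-10),('knuckle',-14,-10),('knuckle',-14,5)):
    w=np.r_[np.array([543.8,24.2])+x*jx+y*jy,60];p=K@(R@w+t);u,v=(p[:2]/p[2]).round().astype(int);print(n,u,v,deproj(q,u,v,d[v,u]).round(1))
s=get_image('side')[0][205:285,215:320];cv2.imwrite('pics/m.png',cv2.resize(s[...,::-1],None,fx=7,fy=7,interpolation=cv2.INTER_CUBIC))
E
```

```text
t 21.9 jig x,y -0.43 -120.43 F jig 0.0 0.7 0.2 gap 0.3 rot [ 1.7998e+02 -1.0000e-02  1.7262e+02] z 356.7
n 51 head v 240 249 head centre z 73.5
[ 269  150   36   98 2306] top px 286.5 164.4 depth pt [ 524.5 -121.3   44. ] cast67 [ 524.1 -125.    67. ]
[277 339  17  16 133] top px 284.9 346.6 depth pt [530.1 -85.5 225.6] cast67 [545.7  32.4  67. ]
[528.26185693 -94.55893331 356.68150186] [ 1.7999e+02 -1.0000e-02  1.7268e+02]
knuckle 270 323 [ 528.5 -122.7  267. ]
knuckle 302 323 [ 521.5 -121.6  266.5]
knuckle 302 338 [ 519.  -168.7  337.4]
```

View pics/m.png

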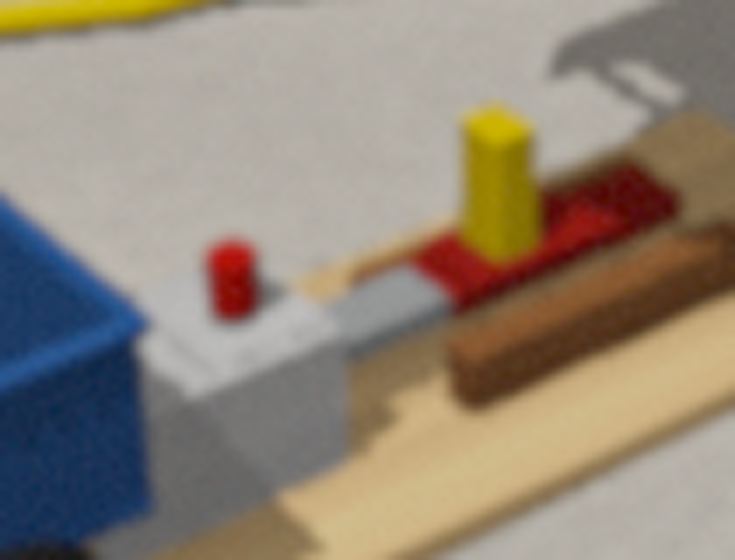

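View pics/l.png

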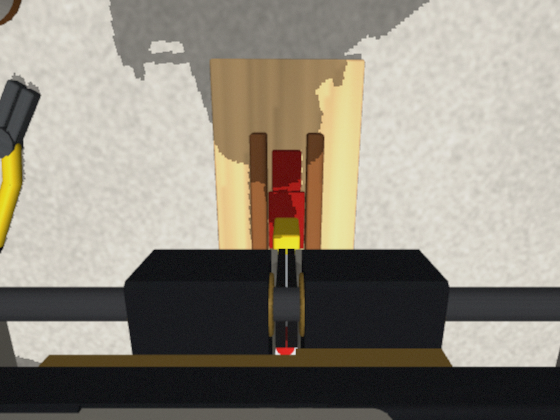

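The side view shows the head upright and close on the knuckle. I'll measure its height from a clearer place with the fingers open.

```bash
python3 -c "
from h import *
go(543,12,404,172.7)"
```

```text
t 22.05 shift [-0.001   0.1069 -0.0473] rot [ 0.0001 -0.0003  0.0012] F [ 0.6  0.3 -0.1] gap 0.1
```

Emit:
{"api": "step_arm", "payload": {"xyz": [[0, 0.02, -0.04], [0, 0.06, -0.047], [0, 0.1, -0.047], [0, 0.107, -0.047], [0, 0.107, -0.047], [0, 0.107, -0.047]], "rot": [[0, 0, 0], [0, 0, 0], [0, 0, 0], [0, 0, 0], [0, 0, 0], [0, 0, 0]], "hand": 0.08}}

```text
time_s: 22.65
tool_pos: [541.7, 11.8, 403.5]
eef_rot: [-180.0, -0.0, 172.8]
force: [-0.3, 0.0, 0.0]
finger_gap: 42.9
```

```bash
python3 red.py n; python3 - <<'E'
from h import *
q=np.load('n.npz');im,d=q['im'],q['d'];K,R,t=q['K'],q['R'],q['t']
a=np.radians(-7.3);y=np.array([-np.sin(a),np.cos(a)]);x=np.array([y[1],-y[0]])
for jx,jy in ((14,-14),(-14,-14),(-14,5),(14,5)):
    w=np.r_[np.array([543.8,24.2])+x*jx+y*jy,60];p=K@(R@w+t);u,v=(p[:2]/p[2]).round().astype(int);print(u,v,deproj(q,u,v,np.median(d[v-1:v+2,u-1:u+2])).round(1))
cm=camera_model('side');im,d=get_image('side')
hsv=cv2.cvtColor(im,cv2.COLOR_RGB2HSV);H,S,V=[hsv[...,i].astype(int) for i in range(3)]
m=((H<6)|(H>174))&(S>150);P=np.array([deproj(cm,u,v,d[v,u]) for v in range(232,256) for u in range(240,258) if m[v,u]]);print('side head z range',np.percentile(P[:,2],[2,50,98]).round(1))
E
```

```text
[ 270   18   33  107 2600] top px 286.1 33.2 depth pt [ 524.9 -119.4   44.2] cast67 [ 525.4 -115.5   67. ]
[276 194  17  21 275] top px 284.5 205.8 depth pt [544.3  21.9  81.2] cast67 [544.8  25.9  67. ]
[541.74764427  11.84445435 403.53615265] [-1.7998e+02 -4.0000e-02  1.7280e+02]
270 187 [555.9   8.3  60.7]
301 187 [527.9  11.8  61.1]
301 207 [530.1  30.7  60.5]
270 207 [558.5  27.1  60.6]
side head z range [66.1 76.7 83.9]
```

```bash
python3 - <<'E'
from h import *
def pts(f,box):
    q=np.load(f);im,d=q['im'],q['d'];x0,y0,x1,y1=box
    hsv=cv2.cvtColor(im,cv2.COLOR_RGB2HSV).astype(int)
    o=[];k=[]
    for v in range(y0,y1):
        for u in range(x0,x1):
            if d[v,u]<=0: continue
            P=deproj(q,u,v,d[v,u]);h=hsv[v,u]
            (o if (h[0]<6 or h[0]>174) and h[1]>150 else k).append(P)
    return np.array(o),np.array(k)
o,k=pts('n.npz',(258,180,312,222))
print('head hist',np.histogram(o[:,2],bins=np.arange(58,86,1)))
r=np.hypot(k[:,0]-543.8,k[:,1]-24.2);kk=k[(r>12)&(abs(k[:,2]-60)<5)];print('knuckle z med',np.median(kk[:,2]),len(kk))
A=np.c_[kk[:,:2]-[543.8,24.2],np.ones(len(kk))];print('plane',np.linalg.lstsq(A,kk[:,2],rcond=None)[0].round(3))
t=o[o[:,2]>78];print('head top med',np.median(t[:,2]),t[:,:2].mean(0),len(t)); print(np.linalg.lstsq(np.c_[t[:,:2]-t[:,:2].mean(0),np.ones(len(t))],t[:,2],rcond=None)[0].round(3))
o,k=pts('k.npz',(262,312,310,350));t=o[o[:,2]>90];print('before: top',np.median(t[:,2]),len(t))
E
```

```text
head hist (array([  0,   0,   0,   0,   0,   2,   4,   2,   3,   4,   3,   3,   6,
         4,   6,   4,   5,   2,   4,   4,   7,  16,  71, 111,  20,   0,
         0]), array([58, 59, 60, 61, 62, 63, 64, 65, 66, 67, 68, 69, 70, 71, 72, 73, 74,
       75, 76, 77, 78, 79, 80, 81, 82, 83, 84, 85]))
knuckle z med 60.69244873327957 1738
plane [2.0000e-03 1.2000e-02 6.0659e+01]
head top med 81.1358060031349 [544.3505866   22.32363827] 225
[-2.7000e-02  4.8000e-02  8.1049e+01]
before: top 92.42388821799335 337
```

The head top is 20.4 mm above the knuckle and tilted about 2.7° towards -y, so one edge is about 0.4 to 0.8 mm high. The drawbar may be leaning on the pin, so I'll grip the tab again and feel which way it is free.

```bash
python3 -c "
from h import *
go(531.8,-67.4,330,172.7)"
```

```text
t 22.75 shift [-0.0002 -0.079   0.0736] rot [-0.0004 -0.0005  0.0001] F [ 0.4 -0.6  0.9] gap 50.8
```

Emit:
{"api": "step_arm", "payload": {"xyz": [[0, -0.045, 0], [0, -0.079, 0.02], [0, -0.079, 0.06], [0, -0.079, 0.1], [0, -0.079, 0.135], [0, -0.079, 0.155], [0, -0.079, 0.1635], [0, -0.079, 0.1635], [0, -0.079, 0.1635]], "rot": [[0, 0, 0], [0, 0, 0], [0, 0, 0], [0, 0, 0], [0, 0, 0], [0, 0, 0], [0, 0, 0], [0, 0, 0], [0, 0, 0]], "hand": 0.05}}

```text
time_s: 23.65
tool_pos: [532.4, -67.2, 241.3]
eef_rot: [180.0, 0.1, 172.7]
force: [-0.1, -1.2, -0.3]
finger_gap: 49.9
```

Emit:
{"api": "step_arm", "payload": {"xyz": [[0, 0, 0], [0, 0, 0], [0, 0, 0], [0, 0, 0], [0, 0, 0], [0, 0, 0]], "rot": [[0, 0, 0], [0, 0, 0], [0, 0, 0], [0, 0, 0], [0, 0, 0], [0, 0, 0]], "hand": 0.012}}

```text
time_s: 24.25
tool_pos: [531.9, -66.8, 240.7]
eef_rot: [180.0, 0.0, 172.7]
force: [-0.5, 1.7, 4.5]
finger_gap: 19.8
```

Emit:
{"api": "step_arm", "payload": {"xyz": [[0, -0.0002, 0], [0, -0.0004, 0], [0, -0.0006, 0], [0, -0.0006, 0]], "rot": [[0, 0, 0], [0, 0, 0], [0, 0, 0], [0, 0, 0]]}}

```text
time_s: 24.65
tool_pos: [531.9, -67.1, 240.7]
eef_rot: [180.0, 0.0, 172.7]
force: [-2.5, 4.0, 6.2]
finger_gap: 19.8
```

Emit:
{"api": "step_arm", "payload": {"xyz": [[0, -0.0003, 0], [0, -0.0006, 0], [0, -0.0006, 0]], "rot": [[0, 0, 0], [0, 0, 0], [0, 0, 0]]}}

```text
time_s: 24.95
tool_pos: [531.8, -67.7, 240.7]
eef_rot: [180.0, 0.0, 172.7]
force: [-1.6, 3.8, 5.0]
finger_gap: 19.6
```

Emit:
{"api": "step_arm", "payload": {"xyz": [[0, -0.0003, 0], [0, -0.0005, 0], [0, -0.0005, 0]], "rot": [[0, 0, 0], [0, 0, 0], [0, 0, 0]]}}

```text
time_s: 25.25
tool_pos: [531.7, -68.2, 240.7]
eef_rot: [180.0, 0.0, 172.7]
force: [-2.2, 4.7, 6.9]
finger_gap: 19.5
```

The drawbar eased back 1.4 mm freely, at friction force only. I'll release it and press the head once more.

Emit:
{"api": "step_arm", "payload": {"xyz": [[0, 0.0002, 0], [0, 0.0002, 0], [0, 0.0002, 0], [0, 0.0002, 0]], "rot": [[0, 0, 0], [0, 0, 0], [0, 0, 0], [0, 0, 0]], "hand": 0.05}}

```text
time_s: 25.65
tool_pos: [531.6, -68.5, 240.2]
eef_rot: [-180.0, -0.0, 172.7]
force: [0.7, -0.4, 0.2]
finger_gap: 46.0
```

Emit:
{"api": "step_arm", "payload": {"xyz": [[0, 0, -0.015], [0, 0, -0.04], [0, 0, -0.075], [0, 0.04, -0.09], [0, 0.08, -0.09], [0, 0.0935, -0.075], [0, 0.0935, -0.05], [0, 0.0935, -0.04], [0, 0.0935, -0.04], [0, 0.0935, -0.04]], "rot": [[0, 0, 0], [0, 0, 0], [0, 0, 0], [0, 0, 0], [0, 0, 0], [0, 0, 0], [0, 0, 0], [0, 0, 0], [0, 0, 0], [0, 0, 0]], "hand": 0.0}}

```text
time_s: 26.65
tool_pos: [543.8, 24.0, 280.8]
eef_rot: [-180.0, 0.0, 172.7]
force: [0.8, -0.2, 0.6]
finger_gap: 0.6
```

```bash
python3 st.py
```

```text
t 26.65 jig x,y 0.01 -0.19 F jig 0.8 -0.1 0.6 gap 0.6 rot [-179.97    0.    172.71] z 280.8
n 55 head v 239 249 head centre z 73.5
```

Emit:
{"api": "step_arm", "payload": {"xyz": [[0, 0, 0.005], [0, 0, 0.01], [0, 0, 0.015], [0, 0, 0.018], [0, 0, 0.0195], [0, 0, 0.0205], [0, 0, 0.0215], [0, 0, 0.0215]], "rot": [[0, 0, 0], [0, 0, 0], [0, 0, 0], [0, 0, 0], [0, 0, 0], [0, 0, 0], [0, 0, 0], [0, 0, 0]]}}

```text
time_s: 27.5
tool_pos: [543.6, 24.4, 259.0]
eef_rot: [180.0, 0.0, 172.7]
force: [-0.8, -0.8, -0.9]
finger_gap: 0.1
```

Emit:
{"api": "step_arm", "payload": {"xyz": [[0, 0, 0.0004], [0, 0, 0.0008], [0, 0, 0.001], [0, 0, 0.001]], "rot": [[0, 0, 0], [0, 0, 0], [0, 0, 0], [0, 0, 0]]}}

```text
time_s: 27.9
tool_pos: [543.9, 24.4, 258.5]
eef_rot: [180.0, 0.1, 172.7]
force: [-0.3, 0.3, 5.1]
finger_gap: 0.6
```

Emit:
{"api": "step_arm", "payload": {"xyz": [[0, 0, 0.0003], [0, 0, 0.0006], [0, 0, 0.0008], [0, 0, 0.0008]], "rot": [[0, 0, 0], [0, 0, 0], [0, 0, 0], [0, 0, 0]]}}

```text
time_s: 28.3
tool_pos: [543.9, 24.4, 258.3]
eef_rot: [180.0, 0.1, 172.8]
force: [-2.9, -0.4, 12.2]
finger_gap: 0.7
```

Emit:
{"api": "step_arm", "payload": {"xyz": [[0, 0, 0.0003], [0, 0, 0.0005], [0, 0, 0.0005]], "rot": [[0, 0, 0], [0, 0, 0], [0, 0, 0]]}}

```text
time_s: 28.6
tool_pos: [543.9, 24.5, 258.3]
eef_rot: [180.0, 0.1, 172.8]
force: [-4.4, -0.1, 15.6]
finger_gap: 0.5
```

Stiff contact again, now at z 258.3, and the sideways y force has gone. I'll lift and measure the head again.

Emit:
{"api": "step_arm", "payload": {"xyz": [[0, 0, -0.005], [0, 0, -0.03], [0, 0, -0.075], [0, 0, -0.12], [0, -0.012, -0.145], [0, -0.012, -0.145], [0, -0.012, -0.145]], "rot": [[0, 0, 0], [0, 0, 0], [0, 0, 0], [0, 0, 0], [0, 0, 0], [0, 0, 0], [0, 0, 0]]}}

```text
time_s: 29.3
tool_pos: [541.6, 12.3, 401.6]
eef_rot: [179.9, 0.0, 172.7]
force: [-0.1, -0.2, -0.5]
finger_gap: 0.4
```

Emit:
{"api": "step_arm", "payload": {"xyz": [[0, 0, 0], [0, 0, 0], [0, 0, 0], [0, 0, 0], [0, 0, 0]], "rot": [[0, 0, 0], [0, 0, 0], [0, 0, 0], [0, 0, 0], [0, 0, 0]], "hand": 0.08}}

```text
time_s: 29.8
tool_pos: [542.0, 12.6, 401.2]
eef_rot: [-180.0, -0.0, 172.7]
force: [-0.3, 0.1, 0.6]
finger_gap: 34.8
```

```bash
python3 red.py o; python3 - <<'E'
from h import *
q=np.load('o.npz');im,d=q['im'],q['d']
hsv=cv2.cvtColor(im,cv2.COLOR_RGB2HSV).astype(int);o=[];k=[]
for v in range(175,230):
    for u in range(258,312):
        P=deproj(q,u,v,d[v,u]);h=hsv[v,u]
        (o if (h[0]<6 or h[0]>174) and h[1]>150 else k).append(P)
o=np.array(o);k=np.array(k)
r=np.hypot(k[:,0]-543.8,k[:,1]-24.2);kk=k[(r>12)&(abs(k[:,2]-60)<5)];print('knuckle',np.median(kk[:,2]).round(2))
t=o[o[:,2]>78.5];print('head top',np.median(t[:,2]).round(2),t[:,:2].mean(0).round(1),len(t),np.linalg.lstsq(np.c_[t[:,:2]-t[:,:2].mean(0),np.ones(len(t))],t[:,2],rcond=None)[0].round(3))
E
```

```text
[ 270   14   33  109 2626] top px 286.1 29.7 depth pt [ 524.8 -120.9   44.2] cast67 [ 525.3 -116.9   67. ]
[276 194  17  21 285] top px 284.5 205.9 depth pt [544.6  22.2  80.7] cast67 [545.1  26.   67. ]
[542.0155801   12.55401582 401.18400386] [-1.7998e+02 -4.0000e-02  1.7273e+02]
knuckle 60.58
head top 80.75 [544.6  22.2] 223 [-0.294 -2.476 82.092]
```

The head top is now 20.2 mm above the knuckle face for a 20 mm head, so it is flush. The arm is clear, so I'm handing in.

```bash
python3 -c "
from h import *
print(finish_job(), sense()['time_s'])"
```

```text
the job is handed in; nothing more can be done
the job is handed in; nothing more can be done
```

The red-headed pin is through both knuckles and the tongue, with its head flush on the upper knuckle. I handed the job in at about 30 s of the 72 s allowed, with the arm clear of everything.

- **Sliding:** I stood the pin in the upper knuckle and slid the drawbar in by its tab. The pin dropped after about 42 mm of travel, close to what the camera view of the tongue hole had predicted. I stopped there; the sliding force stayed near 4 N throughout.
- **Pressing:** Closed fingers on the head moved the bush down at 4–8 N, and it then stopped hard, at 15 N.
- **Check that failed:** After the first press the head stood about 0.4 mm high and tilted roughly 2.7° outward along the drawbar. I eased the drawbar back about 1.4 mm, which it did freely, and pressed again, peaking at 15.6 N.
- **Last check:** The head top measured 20.2 mm above the knuckle face, against a 20 mm head.
- **Checks that disagreed:** The side camera's rough estimate still put the head about 3 mm high, but each of its pixels covers about 2 mm. The last tilt fit was spoiled by bad depth points. The head's centre also still read about 2 mm towards the tab, so I can't confirm that the pin ended fully upright.

I moved nothing else on purpose, but I took no final picture of the rack or the other items.

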